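Unhitch the drawbar coupler and hold it up off its ball

TASK

The drawbar on the service stand is still hitched, and its ball has to be greased. Turn the yellow wing lock a quarter turn counter-clockwise (seen from above) until it lines up with the drawbar, then pull the red latch handle fully out sideways against its spring while the coupler is still down on the ball, and lift the drawbar by that handle until there is at least 40 mm of clear air between the top of the ball and the underside of the coupler. Do not wrench the coupler up against a latch that is still shut, leave the other things on the bench where they are, and finish holding the drawbar raised and still in the gripper: it falls if let go.

Things in the scene. Friction and masses are not known exactly. Their poses are not given: they have to be found in the camera images.
- stand: Fixed grey stand, flat bar 100 x 540 x 12 mm, placed and turned differently each time. Origin on the bench right under the ball, z up; -y runs along the drawbar from ball to hinge; -x (roughly towards the robot) is the side with the latch handle and the direction in which the latch is pulled. Two dark cheeks, 76 mm apart overall and 140 mm high, carry the hinge bolt at the -y end.
- ball_mount: Part of the stand: dark mount with a bright steel tow ball of 50 mm diameter on a 24 mm neck, ball centre 107 mm above the bench.
- ball_top (a point): Top of the tow ball, 132 mm above the bench; its axes are those of the stand.
- hinge (a point): Centre of the drawbar's hinge bolt, 107 mm above the bench, 360 mm from the ball centre along the stand's -y. The bolt runs along the stand's x, so the ball end swings up in a vertical plane on a 360 mm radius, freely, up to 0.7 rad, and falls back if let go.
- tongue: Drawbar with coupler, latch and lock, 1.35 kg (about 8 N to lift at the latch handle, varies by 15 %): bright alloy tube 50 x 50 mm ending in a blue coupler head 62 mm wide, whose dome over the ball tops out 34 mm above the ball centre. Origin on the hinge bolt; axes parallel to the stand's when hitched, +y from hinge to ball.
- coupler_rim (a point): Centre of the coupler's open underside below its socket, 30 mm below the ball centre when hitched. The clear gap is its height above ball_top: -55 mm when hitched, wanted at least 40 mm.
- lock_wing (a joint): Turn of the yellow wing lock in rad: 0 to 0.2 at the start = locked, wing crosswise to the drawbar; grows counter-clockwise seen from above to a stop at 1.57 = unlocked, wing in line with the drawbar. It stays where it is left (0.06 Nm of friction) and does not rise. Below about 1.0 its pin stops the latch after 1.5 mm.
- wing_grip (a point): Middle of the yellow wing on its upright turning axis: 60 mm from the ball axis towards the hinge, 162 mm above the bench. The wing is a bar 46 mm long, 9 mm thick, 22 mm high, its top 11 mm above this point, on a 9 mm stem; a 26 mm collar round the stem's foot tops out 20 mm below this point, the coupler's flat back 26 mm below. At value 0 the bar lies along the stand's x; this point's x runs along the bar.
- latch (a joint): Travel of the spring latch in m: 0 = shut, its fork under the ball; stop at 0.026 = fully out; the ball is free above 0.021. The spring pulls it shut with 8 N at 0 and 15 N at the stop and snaps it back when let go.
- handle_grip (a point): On the red latch handle, 18 mm below its top. Handle: upright plate 10 mm thick (stand's x), 36 mm wide (y), red part 40 mm high. Shut, this point is 78 mm from the ball axis on the stand's -x side, 129 mm above the bench, 42 mm free to the coupler wall (a low spring housing there ends 38 mm below it). Moves to -x when pulled, rises with the drawbar, strong enough to lift it by.
- grease_tin: Green-labelled tin, 72 mm across, 58 mm high, origin under its centre; leave it alone.
- fuel_pump: Brass-coloured pump cylinder standing up, 42 mm across, 98 mm high; leave it alone.
- wrench: Steel wrench lying flat, 190 mm long along its x; leave it alone.
- screwdriver: Blue-handled screwdriver lying flat, 200 mm long along its x; leave it alone.
- parts_tray: Black open tray 120 x 160 x 35 mm; leave it alone.
- hex_nut: Steel nut 28 mm across lying in the tray; leave it alone.
- tape_roll: Black roll of tape lying flat, 92 mm across, 24 mm high; leave it alone.
- hitch_pin: Bent steel hitch pin lying flat, 14 mm thick, 120 mm long; leave it alone.

How it is judged:
On the way, in this order (a step that is already met when the one before it is completed fails the run):
1. the wing lock is turned to at least 1.3 rad while the coupler sits on the ball with its latch shut (value of joint lock_wing above 1.3 rad and value of joint latch below 0.008 m and z of coupler_rim in the frame of ball_top below -0.045 m), for 0.2 s.
2. the latch is pulled out past 21 mm while the coupler is still down on the ball (value of joint latch above 0.021 m and z of coupler_rim in the frame of ball_top below -0.045 m), for 0.1 s.
3. the coupler is lifted off, gap above the ball over 38 mm, in the grip of the fingers (z of coupler_rim in the frame of ball_top above 0.038 m and contact force between the fingers and tongue above 3 N), for 0.2 s.
At the end, for the whole second after the job is handed in: The gripper holds the drawbar (finger contact over 3 N) still (under 0.08 rad/s) with its underside at least 38 mm above the top of the ball, nothing of it touching the ball mount, and the wing lock still open (over 1.2 rad) (all of step 3 and contact force between tongue and ball_mount below 0.5 N and angular speed of tongue below 0.08 rad/s and value of joint lock_wing above 1.2 rad); the arm keeps its last pose, push and grip.
It fails at once if the coupler is forced against the ball (over 90 N) (contact force between tongue and ball_mount above 90 N).
It fails at once if something else on the bench is moved more than 30 mm (distance of any of grease_tin, fuel_pump, wrench, screwdriver, parts_tray, hex_nut, tape_roll, hitch_pin from where it was at the start of the episode above 0.03 m).
It also fails if it takes over 51 s, if anything falls off the work surface, if the arm or the gripper's body presses on something with over 40 N, if the wrist force passes 120 N, or if a joint passes its speed limit or range.

ROBOT

A 7-joint arm with a two-finger parallel gripper is mounted at the origin on the work surface. World frame = base frame: x ahead of the robot, y to its left, z up, the work surface at z = 0. Lengths are in m, angles in rad, forces in N, time in s.
With the tool pointing down it reaches from about 0.425 to 0.925 m from the base axis. Payload 6.8 kg.
Tool frame: the origin (TCP) lies on the mounting face of the last link; the fingertips stand 173 mm ahead of it and the grasp point (between the pads) lies 155 mm ahead of it; z points along the fingers, y is the line along which they close (so a half turn about z gives the same grasp; the last joint's range is limited). The gripper opens to 85 mm and grips with 20 to 120 N. Pads are 22 mm wide; open, the fingers measure 114 mm over their backs; the gripper's body (76 mm by 85 mm) begins 54 mm behind the grasp point. The pads swing forward as they close: fully open they stand 13 mm farther back than shut.
Start: joints at [1.015, 0.477, 0.022, 1.555, -0.011, 1.109, -0.083], TCP at [0.292, -0.608, 0.405] pointing down, gripper open.
Joint ranges: [-2.96, 2.96], [-0.34, 2.1], [-1.41, 1.46], [0.24, 2.44], [-1.37, 4.51], [0.17, 1.92], [-2.96, 2.96]. Speed limits (rad/s): [2.39, 2.39, 3.14, 3.14, 3.14, 3.14, 3.14].

INTERFACE

Orientations are given as a unit quaternion [w, x, y, z].
In Python, from station import bot gives the robot as it stands. The module is installed in compiled form; this text tells all that it offers.
- The arm moves only by the shell command python3 -m pendant 'ROWS' [FORCE]. ROWS is JSON, a list of rows, each a list of 5 numbers: the finger opening in m, from 0 to 0.0854, then the shift along the tool's x, y, z in m, then the turn about the tool's z in degrees. In form: [[jaw, x, y, z, yaw], ...]. A call has 1 to 12 rows; each row shifts and turns the commanded pose from where the row before left it, along the tool's axes as they then stand; what a row does not reach is not made up. A row lasts 1/12 s, in which the tool goes at most 41.7 mm and 7.16 degrees, less where a joint would pass 70% of its speed; a pose out of reach is approached as far as the arm can. A call with a gripper value outside its range is refused whole. The fingers move at their own pace and stop on an object; FORCE is the grip in N (left out, the last holds). Time passes only in rows, so rows that do not move let the fingers close. It gives the time, the measured TCP pose, the force, the opening and the grip force at its end, in the units of the state.
- bot.get_obs(): the state, without advancing time (a new reading comes with each control period).
- bot.read_camera(name): name is "scene" or "side" or "wrist"; returns (picture, depth): 400x640x3 uint8, blue, green, red; 400x640 float32, m along the optical axis (not along the pixel's ray), 0 where there is no reading.
- bot.camera_model(name): a dict with "intrinsics" (3x3 intrinsics, pixels), "R" (3x3) and "t" (3): a world point X has camera coordinates R X + t. Camera axes: x right, y down, z forward; pixel columns grow to the right and rows downward; lengths in m; the calibration is good to about 2 mm. A picture is of the moment at which its call begins: read the wrist's pose just before it. camera_model takes no time and is no camera call; for the wrist camera it gives the pose at the moment of the call.
- bot.hand_in(): hands the job in; it is judged then, once.
Trained networks look in the newest picture that a camera, given by its name, has taken for a name from the list of things; names that differ only in an ending like _2 or _b are one class to them, and where a whole thing is asked for, a point or a joint stands for the part that bears it (a point fixed in the world has none). Each returns a list of dicts, best first, with "score" (0 to 1); they miss things now and then, are a little off and sometimes report something else, mostly with a low value. They report only what shows in the picture. A call takes as long as a camera call.
- bot.boxes_of(name, camera): "at" ([column, row] in pixels, amid what is visible of it).
- bot.trace(name, camera): "mask" (400x640 bool, what is visible of it) and "at" ([column, row] in pixels, amid what is visible of it).
- bot.pinpoint(name, camera): "at" ([column, row] in pixels: a listed point, or the origin of a listed thing).
The state is a dict: "t": time; "q": joint angles; "joint_vel": joint speeds; "joint_torque": joint torques, N m; "eef_pos": TCP position; "tool_rot": TCP orientation; "contact_force": force on the tool from outside, world axes, zero at the start; "torque": the same for the moment, N m; "gripper_width": opening from 0.0 (shut) to 1.0 (fully open); "grasp_force": force on a finger pad.
Only numpy, scipy, OpenCV 4.12 (cv2) and the standard library are available. Lean on these libraries where they do the work, as an engineer would, in place of code of your own. Each camera call takes 0.05 s, during which the arm holds its last target. There are 200 camera calls.

## Working session

There is one attempt and no reset: what is moved stays moved. The work goes in short steps, Python scripts to look and compute and a shell command to move; the robot and the scene stay as the last step left them, time stands still between calls to the robot, and variables do not carry over. Pictures are saved under pics/ and viewed, at most 10 in all, crops included, and the job is handed in when it is done.

```bash
mkdir -p pics
cat > h.py <<'E'
import numpy as np, cv2
from station import bot
def px2w(cam,uv,depth,win=2):
    m=bot.camera_model(cam);K=np.array(m["intrinsics"]);R=np.array(m["R"]);t=np.array(m["t"])
    u,v=uv;p=depth[int(v)-win:int(v)+win+1,int(u)-win:int(u)+win+1];z=np.median(p[p>0]) if (p>0).any() else np.nan
    return R.T@(np.linalg.inv(K)@[u,v,1]*z-t)
def at_z(cam,uv,h):
    m=bot.camera_model(cam);K=np.array(m["intrinsics"]);R=np.array(m["R"]);t=np.array(m["t"])
    c=-R.T@t;d=R.T@(np.linalg.inv(K)@[uv[0],uv[1],1]);return c+d*(h-c[2])/d[2]
def cloud(cam,depth,mask):
    m=bot.camera_model(cam);K=np.array(m["intrinsics"]);R=np.array(m["R"]);t=np.array(m["t"])
    v,u=np.nonzero(mask&(depth>0));z=depth[v,u]
    return (np.linalg.inv(K)@np.c_[u,v,np.ones(len(u))].T*z-t[:,None]).T@R
E
python3 - <<'E'
from h import *
np.set_printoptions(precision=4,suppress=True)
for cam in("scene","side"):
    im,d=bot.read_camera(cam);cv2.imwrite(f"pics/{cam}0.png",im)
    for n,h in(("ball_top",.132),("hinge",.107),("wing_grip",.162),("handle_grip",.129),("coupler_rim",.077)):
        for r in bot.pinpoint(n,cam)[:2]: print(cam,n,np.round(r["at"]),round(r["score"],2),at_z(cam,r["at"],h),px2w(cam,r["at"],d))
o=bot.get_obs();print(o)
E
```

```text
scene ball_top [301. 178.] 0.67 [0.5564 0.0343 0.132 ] [0.5651 0.0408 0.1416]
scene ball_top [173. 152.] 0.45 [ 0.6534 -0.2907  0.132 ] [ 0.6534 -0.2907  0.1319]
scene hinge [174. 158.] 0.82 [ 0.6487 -0.298   0.107 ] [ 0.6616 -0.279   0.1241]
scene wing_grip [290. 254.] 0.7 [0.7751 0.1644 0.162 ] [0.701  0.103  0.0444]
scene wing_grip [276. 162.] 0.68 [ 0.5722 -0.0252  0.162 ] [ 0.5819 -0.0168  0.1725]
scene handle_grip [317. 159.] 0.5 [0.476  0.0251 0.129 ] [0.483  0.0298 0.1359]
scene coupler_rim [301. 195.] 0.76 [0.56  0.034 0.077] [0.5838 0.0519 0.1053]
side ball_top [342. 207.] 0.72 [0.5618 0.0405 0.132 ] [0.5514 0.0285 0.1424]
side hinge [496. 290.] 0.94 [ 0.64   -0.3135  0.107 ] [ 0.6036 -0.3262  0.1399]
side wing_grip [364. 207.] 0.64 [ 0.5714 -0.0232  0.162 ] [ 0.5693 -0.0254  0.164 ]
side handle_grip [321. 225.] 0.91 [0.4809 0.0145 0.129 ] [0.4787 0.0116 0.1316]
side coupler_rim [342. 225.] 0.74 [0.5657 0.0437 0.077 ] [0.5334 0.0063 0.1128]
side coupler_rim [274. 179.] 0.56 [0.5482 0.3394 0.077 ] [0.608  0.4501 0.0081]
{'t': 0.6, 'q': array([ 1.0149,  0.477 ,  0.0224,  1.5554, -0.0115,  1.1093, -0.0831]), 'joint_vel': array([ 0.001 ,  0.0005, -0.0004,  0.0012, -0.0002, -0.0003, -0.0004]), 'joint_torque': array([ -0.0007, -59.6008,   1.6051, -28.1418,   0.0124,   0.0018,
        -0.    ]), 'eef_pos': array([ 0.2923, -0.6085,  0.4047]), 'tool_rot': array([0.   , 0.975, 0.222, 0.   ]), 'contact_force': array([-0.3649, -0.4067,  0.5988]), 'torque': array([ 0.0073,  0.0045, -0.0591]), 'grasp_force': 0.0, 'gripper_width': 1.0007727400197537}
```

Run:
```python
from h import *
np.set_printoptions(precision=4,suppress=True)
ims=[]
for cam in("scene","side"):
    im,d=bot.read_camera(cam);ims.append(im)
    hsv=cv2.cvtColor(im,cv2.COLOR_BGR2HSV)
    v=bot.camera_model(cam)
    full=cloud(cam,np.where(d>0,d,9.),np.ones(d.shape,bool)).reshape(400,640,3)
    for nm,lo,hi,c in(("wing",(18,90,60),(38,255,255),(.573,-.022)),("red",(0,120,50),(9,255,255),(.482,.018))):
        m=cv2.inRange(hsv,lo,hi)>0
        m&=(np.hypot(full[...,0]-c[0],full[...,1]-c[1])<.05)
        P=full[m]
        if nm=="wing":P=P[P[:,2]>.166]
        else:P=P[P[:,2]>.12]
        if len(P)<5: print(cam,nm,len(P));continue
        r=cv2.minAreaRect(P[:,:2].astype(np.float32)*1000);w,V=np.linalg.eigh(np.cov(P[:,:2].T))
        print(cam,nm,len(P),P.mean(0),"z",np.percentile(P[:,2],[2,50,98]),r,"axis",np.degrees(np.arctan2(V[1,1],V[0,1])),np.sqrt(w))
    # red & wing bare
cv2.imwrite("pics/both.png",cv2.resize(np.vstack([ims[0][60:340],ims[1][60:340]]),(640,560)))
```

```text
scene wing 50 [ 0.574  -0.0182  0.1723] z [0.1676 0.1727 0.1768] ((570.4409790039062, -19.768735885620117), (44.83831787109375, 7.084001064300537), 15.816040992736816) axis -162.96961605047474 [0.0021 0.0135]
scene red 107 [0.4843 0.0229 0.1362] z [0.1209 0.1366 0.1497] ((484.70440673828125, 21.52147102355957), (6.963045597076416, 30.731769561767578), 11.952224731445312) axis 103.72540099427614 [0.0016 0.0086]
side wing 58 [ 0.5671 -0.0245  0.1718] z [0.1661 0.1728 0.1756] ((569.1487426757812, -23.38204002380371), (44.36439514160156, 6.605626106262207), 19.204071044921875) axis -162.46541772939173 [0.0017 0.014 ]
side red 158 [0.4785 0.0154 0.1371] z [0.1209 0.1374 0.149 ] ((479.71514892578125, 17.45400047302246), (9.217470169067383, 32.67131042480469), 13.105740547180176) axis 107.13068638809484 [0.0021 0.0097]
```

View pics/both.png

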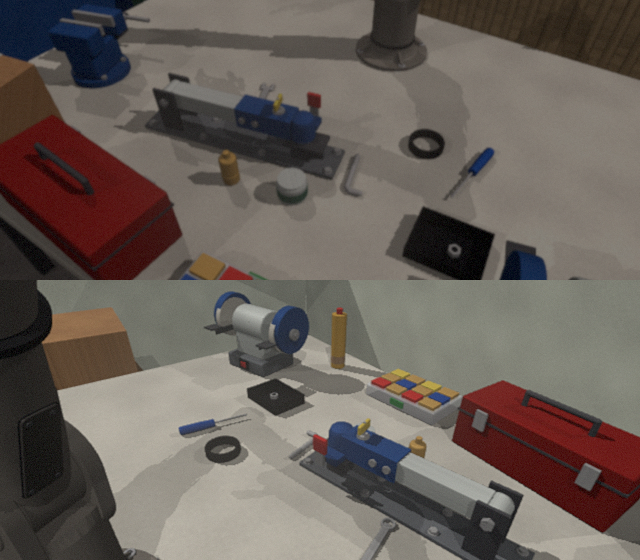

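The scene view shows the drawbar with the yellow wing at (277,163 full-frame) and red handle at (314,160). The wing lies crosswise, and the wrench, pump and tin are well below tool height. These match the fitted positions. Next I check the corridor and work out the approach.

```bash
cat >> h.py <<'E'
def delta(goal,o=None):
    from scipy.spatial.transform import Rotation as Ro
    o=o or bot.get_obs();q=o["tool_rot"];R=Ro.from_quat([q[1],q[2],q[3],q[0]]).as_matrix()
    return R.T@(np.array(goal)-o["eef_pos"]), np.degrees(np.arctan2(R[1,0],R[0,0]))
E
python3 - <<'E'
from h import *
np.set_printoptions(precision=4,suppress=True)
print(delta([.571,-.022,.405]))
a=np.array([.292,-.608]);b=np.array([.571,-.022]);u=(b-a)/np.linalg.norm(b-a);L=np.linalg.norm(b-a)
for cam in("scene","side"):
    im,d=bot.read_camera(cam);P=cloud(cam,d,np.ones(d.shape,bool))
    s=(P[:,:2]-a)@u;n=(P[:,:2]-a)@[-u[1],u[0]]
    for k in np.arange(0,L+.1,.05):
        m=(abs(n)<.1)&(abs(s-k)<.025)
        print(cam,round(k,2),m.sum(),P[m,2].max().round(3) if m.any() else None)
E
```

```text
(array([ 0.5052, -0.4079, -0.0003]), np.float64(25.658032939696184))
scene 0.0 708 0.332
scene 0.05 751 0.334
scene 0.1 508 0.009
scene 0.15 538 0.009
scene 0.2 565 0.007
scene 0.25 603 0.007
scene 0.3 511 0.008
scene 0.35 420 0.012
scene 0.4 248 0.013
scene 0.45 104 0.025
scene 0.5 233 0.137
scene 0.55 693 0.14
scene 0.6 1283 0.141
scene 0.65 1816 0.178
scene 0.7 2123 0.147
side 0.0 0 None
side 0.05 0 None
side 0.1 0 None
side 0.15 0 None
side 0.2 0 None
side 0.25 0 None
side 0.3 1386 0.005
side 0.35 2996 0.012
side 0.4 2480 0.011
side 0.45 2177 0.023
side 0.5 2499 0.135
side 0.55 2625 0.139
side 0.6 2366 0.14
side 0.65 2451 0.178
side 0.7 771 0.144
```

```bash
python3 -m pendant '[[0.0854,0.028,-0.0226,0,0],[0.0854,0.028,-0.0226,0,0],[0.0854,0.028,-0.0226,0,0],[0.0854,0.028,-0.0226,0,0],[0.0854,0.028,-0.0226,0,0],[0.0854,0.028,-0.0226,0,0],[0.0854,0.028,-0.0226,0,0],[0.0854,0.028,-0.0226,0,0],[0.0854,0.028,-0.0226,0,0],[0.0854,0.028,-0.0226,0,0],[0.0854,0.028,-0.0226,0,0],[0.0854,0.028,-0.0226,0,0]]' && python3 -m pendant '[[0.0854,0.028,-0.0226,0,0],[0.0854,0.028,-0.0226,0,0],[0.0854,0.028,-0.0226,0,0],[0.0854,0.028,-0.0226,0,0],[0.0854,0.028,-0.0226,0,0],[0.0854,0.0,0,0,4.2],[0.05,0,0,0,4.2],[0.05,0,0,0,0],[0.05,0,0,0,0]]'
python3 - <<'E'
from h import *
np.set_printoptions(precision=4,suppress=True)
im,d=bot.read_camera("wrist");cv2.imwrite("pics/w1.png",im)
for n,h in(("ball_top",.132),("hinge",.107),("wing_grip",.162),("handle_grip",.129)):
    for r in bot.pinpoint(n,"wrist")[:2]: print(n,np.round(r["at"]),round(r["score"],2),at_z("wrist",r["at"],h),px2w("wrist",r["at"],d))
hsv=cv2.cvtColor(im,cv2.COLOR_BGR2HSV)
full=cloud("wrist",np.where(d>0,d,9.),np.ones(d.shape,bool)).reshape(400,640,3)
for nm,lo,hi,c,z0 in(("wing",(18,90,60),(38,255,255),(.573,-.022),.168),("red",(0,120,50),(9,255,255),(.482,.018),.142)):
    m=(cv2.inRange(hsv,lo,hi)>0)&(np.hypot(full[...,0]-c[0],full[...,1]-c[1])<.05)&(full[...,2]>z0)
    P=full[m]
    if len(P)>4: print(nm,len(P),P.mean(0),cv2.minAreaRect(P[:,:2].astype(np.float32)*1000))
o=bot.get_obs();print(o["eef_pos"],o["q"],o["t"],delta([.571,-.022,.321]))
E
```

```text
t: 1.8
eef_pos: [0.4781, -0.2169, 0.4051]
tool_rot: [0.0, 0.975, 0.222, 0.0]
contact_force: [0.6, -1.2, -0.6]
gripper_width: 1.001
grasp_force: 0.0
t: 2.55
eef_pos: [0.555, -0.0562, 0.4048]
tool_rot: [0.0, 0.989, 0.151, 0.0]
contact_force: [0.0, -1.1, -0.9]
gripper_width: 0.604
grasp_force: 0.0
ball_top [222. 164.] 0.86 [0.5601 0.035  0.132 ] [0.5625 0.0323 0.1411]
ball_top [259. 152.] 0.55 [0.5798 0.0071 0.132 ] [0.5805 0.0064 0.1362]
hinge [592. 193.] 0.71 [ 0.6345 -0.314   0.107 ] [ 0.6333 -0.2873  0.1326]
hinge [ 55. 233.] 0.15 [0.4311 0.1934 0.107 ] [0.3552 0.2844 0.0007]
wing_grip [282. 181.] 0.64 [ 0.5684 -0.0212  0.162 ] [ 0.5717 -0.0221  0.1748]
handle_grip [221. 244.] 0.93 [0.4822 0.0211 0.129 ] [0.4851 0.0199 0.134 ]
wing 616 [ 0.5714 -0.0226  0.1724] ((570.2385864257812, -22.5704345703125), (45.16586685180664, 8.792256355285645), 18.721208572387695)
red 405 [0.4823 0.0182 0.1461] ((481.45330810546875, 18.23859214782715), (9.43958854675293, 34.57832717895508), 12.763487815856934)
[ 0.5549 -0.0565  0.4048] [ 0.1851  0.2976 -0.2383  1.8263  0.0811  1.0268 -1.3547] 2.8 (array([ 0.0256, -0.0282,  0.0838]), np.float64(17.256987892630804))
```

View pics/w1.png

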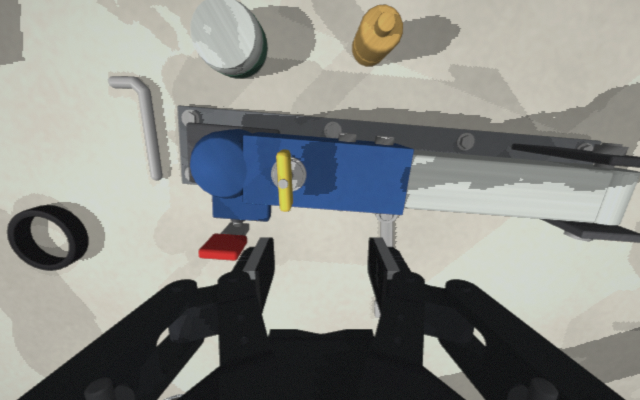

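The wrist view shows the yellow wing at (284,180) crosswise on the blue coupler and the red handle at (222,245). Its fits agree with the outer cameras to about 2 mm: wing (0.5705,-0.0225), handle (0.482,0.018), stand yaw about 13.5°.

```bash
python3 -m pendant '[[0.045,0.0125,-0.0139,0,-0.6],[0.045,0.0125,-0.0139,0,-0.6],[0.045,0,0,0.028,0],[0.045,0,0,0.028,0],[0.045,0,0,0.028,0],[0.045,0,0,0,0],[0.0,0,0,0,0],[0.0,0,0,0,0],[0.0,0,0,0,0],[0.0,0,0,0,0],[0.0,0,0,0,0]]' 40
python3 - <<'E'
from h import *
o=bot.get_obs();print(o["eef_pos"],o["gripper_width"],o["grasp_force"],o["contact_force"],o["torque"],o["t"],o["q"],delta([.5705,-.0225,.321]))
E
```

```text
t: 3.72
eef_pos: [0.5714, -0.0216, 0.3227]
tool_rot: [0.0, 0.987, 0.16, 0.002]
contact_force: [0.0, 0.5, 5.6]
gripper_width: 0.095
grasp_force: 41.9
[ 0.57135232 -0.02159269  0.322743  ] 0.09502653621422066 41.9004529232825 [0.03472577 0.53419984 5.61970768] [ 0.19986609 -0.01863006  0.02590445] 3.7167 [ 0.12284423  0.41262003 -0.24562909  1.87211393  0.12812883  0.86788899
 -1.43400774] (array([-0.00110282,  0.00058902,  0.00173912]), np.float64(18.470699693832184))
```

```bash
python3 -m pendant '[[0,0,0,0,-7],[0,0,0,0,-7],[0,0,0,0,-7],[0,0,0,0,-7],[0,0,0,0,-7],[0,0,0,0,-7],[0,0,0,0,-7],[0,0,0,0,-7],[0,0,0,0,-7],[0,0,0,0,-7],[0,0,0,0,-7],[0,0,0,0,-7]]' && python3 -m pendant '[[0,0,0,0,0],[0,0,0,0,0],[0,0,0,0,0]]'
python3 - <<'E'
from h import *
o=bot.get_obs();print(o["eef_pos"],o["gripper_width"],o["grasp_force"],o["contact_force"],o["torque"],o["t"],o["q"],delta([.5705,-.0225,.321]))
E
```

```text
t: 4.72
eef_pos: [0.5703, -0.0207, 0.3227]
tool_rot: [0.0, 0.624, 0.782, 0.0]
contact_force: [-6.1, 3.1, 11.0]
gripper_width: 0.099
grasp_force: 42.9
t: 4.97
eef_pos: [0.5703, -0.0207, 0.3226]
tool_rot: [-0.0, 0.626, 0.78, 0.0]
contact_force: [-5.5, 3.5, 11.6]
gripper_width: 0.096
grasp_force: 42.9
[ 0.57026718 -0.02070643  0.32264605] 0.09609212087147288 42.921575004584156 [-5.54595877  3.51441917 11.59987652] [0.7237906  1.27497081 0.02097309] 4.9667 [ 0.37143985  0.46012196 -0.57018164  1.85634283  0.30690814  0.91261088
 -0.12323786] (array([-0.00180255, -0.00016199,  0.00164473]), np.float64(102.49764577522627))
```

```bash
python3 -m pendant '[[0.04,0,0,0,0],[0.04,0,0,0,0],[0.04,0,0,0,0],[0.04,0,0,-0.03,0],[0.04,0,0,-0.035,0],[0.04,0,0.04,-0.01,0],[0.04,0.005,0.04,0,0],[0.04,0,0,0,0],[0.04,0,0,0,0]]'
python3 - <<'E'
from h import *
np.set_printoptions(precision=4,suppress=True)
im,d=bot.read_camera("wrist");cv2.imwrite("pics/w2.png",im)
hsv=cv2.cvtColor(im,cv2.COLOR_BGR2HSV)
full=cloud("wrist",np.where(d>0,d,9.),np.ones(d.shape,bool)).reshape(400,640,3)
for nm,lo,hi,c,z0 in(("wing",(18,90,60),(38,255,255),(.573,-.022),.168),("red",(0,120,50),(9,255,255),(.482,.018),.142)):
    m=(cv2.inRange(hsv,lo,hi)>0)&(np.hypot(full[...,0]-c[0],full[...,1]-c[1])<.05)&(full[...,2]>z0)
    P=full[m]
    if len(P)>4: print(nm,len(P),P.mean(0),cv2.minAreaRect(P[:,:2].astype(np.float32)*1000))
for n,h in(("wing_grip",.162),("handle_grip",.129)):
    for r in bot.pinpoint(n,"wrist")[:1]: print(n,np.round(r["at"]),round(r["score"],2),at_z("wrist",r["at"],h))
o=bot.get_obs();print(o["eef_pos"],o["gripper_width"],o["t"],delta([.482,.018,.284]))
E
```

```text
t: 5.72
eef_pos: [0.6487, 0.0009, 0.3951]
tool_rot: [-0.0, 0.626, 0.78, 0.0]
contact_force: [0.0, 0.0, -1.2]
gripper_width: 0.471
grasp_force: 0.0
wing 631 [ 0.5694 -0.0209  0.172 ] ((569.002197265625, -22.17642593383789), (8.555828094482422, 44.52442932128906), 12.746946334838867)
red 646 [0.4808 0.0192 0.146 ] ((480.0205078125, 18.642528533935547), (9.962896347045898, 34.30208206176758), 12.039793968200684)
wing_grip [214. 218.] 0.66 [ 0.5656 -0.0217  0.162 ]
handle_grip [131. 140.] 0.91 [0.4796 0.0177 0.129 ]
[ 0.6467 -0.0004  0.3951] 0.46411963804617273 5.8667 (array([ 0.0535, -0.1567,  0.1113]), np.float64(102.43244649105966))
```

View pics/w2.png

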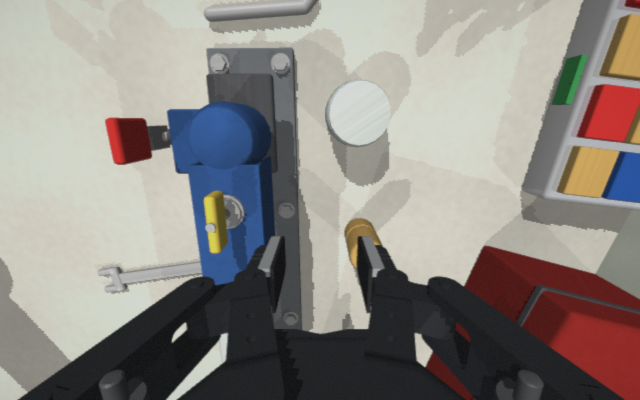

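The wrist view shows the wing at (215,220), now in line with the drawbar, so it is unlocked. The red handle is at (128,140), not moved. Next I go to the handle and grip it.

```bash
python3 -m pendant '[[0.04,0.0135,-0.0395,0,0],[0.04,0.0135,-0.0395,0,0],[0.04,0.0135,-0.0395,0,0],[0.04,0.0136,-0.0393,0,-0.5],[0.04,0,0,0,0],[0.04,0,0,0.03,0],[0.04,0,0,0.03,0],[0.04,0,0,0.03,0],[0.04,0,0,0.022,0],[0.04,0,0,0,0],[0.04,0,0,0,0]]'
python3 - <<'E'
from h import *
np.set_printoptions(precision=4,suppress=True)
im,d=bot.read_camera("wrist");cv2.imwrite("pics/w3.png",im)
o=bot.get_obs();print(o["eef_pos"],o["gripper_width"],o["contact_force"],o["t"],delta([.481,.0185,.283]))
E
```

```text
t: 6.78
eef_pos: [0.4813, 0.0185, 0.2834]
tool_rot: [-0.001, 0.623, 0.782, -0.001]
contact_force: [-0.3, 0.8, 0.3]
gripper_width: 0.467
grasp_force: 0.0
[0.482  0.0188 0.2845] 0.4685747272984859 [0.9271 0.3854 0.7027] 6.8333 (array([-0.    , -0.001 ,  0.0015]), np.float64(102.94048292794771))
```

View pics/w3.png

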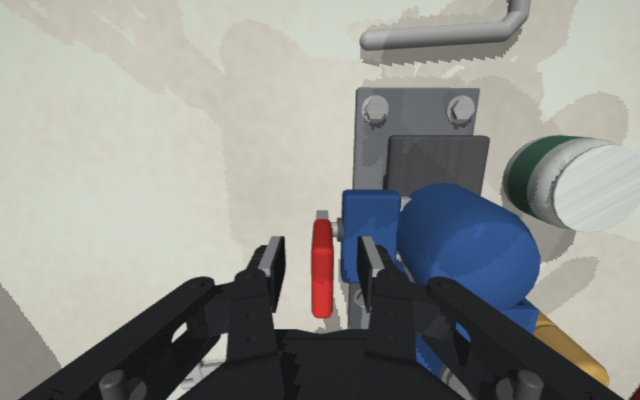

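The red handle sits centred between the open pads at (322,270), clear of the blue housing. I close and then pull.

```bash
python3 -m pendant '[[0,0,0,0,0],[0,0,0,0,0],[0,0,0,0,0],[0,0,0,0,0],[0,0,0,0,0]]' 80 && python3 -m pendant '[[0,0,-0.005,0,0],[0,0,-0.005,0,0],[0,0,-0.005,0,0],[0,0,-0.005,0,0],[0,0,-0.004,0,0],[0,0,0,0,0],[0,0,0,0,0],[0,0,0,0,0]]'
python3 - <<'E'
from h import *
np.set_printoptions(precision=4,suppress=True)
o=bot.get_obs();print(o["eef_pos"],o["gripper_width"],o["contact_force"],o["t"],o["q"],delta([.481,.0185,.283]))
E
```

```text
t: 7.25
eef_pos: [0.4816, 0.0188, 0.2851]
tool_rot: [0.0, 0.623, 0.782, -0.001]
contact_force: [-6.1, -1.6, 11.4]
gripper_width: 0.1
grasp_force: 78.0
t: 7.92
eef_pos: [0.4617, 0.014, 0.2856]
tool_rot: [0.003, 0.623, 0.782, 0.004]
contact_force: [12.3, 2.7, -8.0]
gripper_width: 0.104
grasp_force: 77.8
[0.4617 0.014  0.2856] 0.10367052844906999 [12.2995  2.6526 -7.9959] 7.9167 [ 0.3572  0.3568 -0.6117  2.1292  0.3055  0.7293 -0.2275] (array([0.0001, 0.0198, 0.0028]), np.float64(102.92795689011889))
```

```bash
python3 -m pendant '[[0,0,-0.002,0.001,0],[0,0,-0.002,0.001,0],[0,0,-0.002,0,0],[0,0,0,0,0],[0,0,0,0,0],[0,0,0,0,0]]'
python3 - <<'E'
from h import *
np.set_printoptions(precision=4,suppress=True)
o=bot.get_obs();print(o["eef_pos"],o["gripper_width"],o["contact_force"],o["t"],delta([.481,.0185,.283]),o["tool_rot"])
E
```

```text
t: 8.42
eef_pos: [0.4574, 0.0131, 0.2851]
tool_rot: [0.005, 0.623, 0.782, 0.005]
contact_force: [13.7, 2.9, 2.8]
gripper_width: 0.107
grasp_force: 79.4
[0.4574 0.0131 0.2851] 0.10731372670699774 [13.75    2.9268  2.8283] 8.4167 (array([-0.0001,  0.0242,  0.0024]), np.float64(102.93914393614853)) [0.0046 0.6229 0.7823 0.0055]
```

```bash
python3 -m pendant '[[0,0,-0.002,0,0],[0,0,-0.002,0,0],[0,0,-0.001,0,0],[0,0,0,0,0],[0,0,0,0,0]]'
python3 - <<'E'
from h import *
np.set_printoptions(precision=4,suppress=True)
o=bot.get_obs();print(o["eef_pos"],o["gripper_width"],o["contact_force"],o["t"],delta([.481,.0185,.283]),o["tool_rot"])
im,d=bot.read_camera("wrist");cv2.imwrite("pics/w4.png",im)
E
```

```text
t: 8.83
eef_pos: [0.4533, 0.0121, 0.2852]
tool_rot: [0.005, 0.623, 0.782, 0.007]
contact_force: [18.4, 2.5, -2.0]
gripper_width: 0.106
grasp_force: 78.7
[0.4533 0.0121 0.2852] 0.105948147675082 [18.3878  2.4807 -2.0399] 8.8333 (array([0.    , 0.0284, 0.0027]), np.float64(102.93799354837907)) [0.0053 0.6229 0.7822 0.0066]
```

View pics/w4.png

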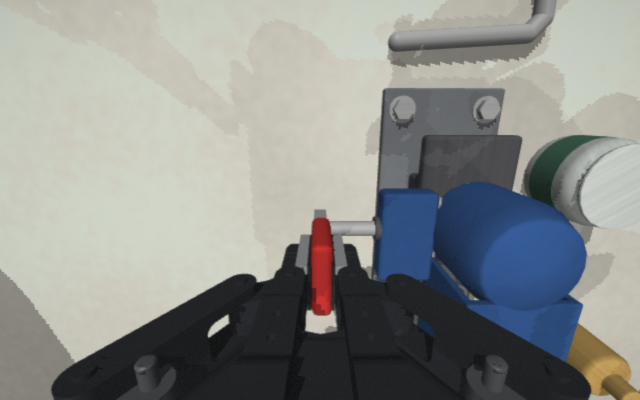

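The force rose to 18.6 N over the last few mm, and the rod is out at (350,228) with the handle still gripped at (322,265). The latch is at its stop, so I lift along the arc.

```bash
python3 -m pendant '[[0,-0.001,0,-0.0125,0],[0,-0.0014,0,-0.0125,0],[0,-0.002,0,-0.0125,0],[0,-0.0022,0,-0.0125,0],[0,0,0,0,0],[0,0,0,0,0]]'
python3 - <<'E'
from h import *
np.set_printoptions(precision=4,suppress=True)
o=bot.get_obs();print(o["eef_pos"],o["gripper_width"],o["grasp_force"],o["contact_force"],o["t"],delta([.4533,.0121,.2852]),o["tool_rot"])
E
```

```text
t: 9.38
eef_pos: [0.4546, 0.0059, 0.3356]
tool_rot: [0.006, 0.623, 0.782, 0.007]
contact_force: [21.3, 4.6, -7.5]
gripper_width: 0.105
grasp_force: 78.7
[0.4546 0.0059 0.3356] 0.10476933641639674 78.65141272544861 [21.2553  4.5982 -7.4694] 9.3833 (array([ 0.0064, -0.0008,  0.0504]), np.float64(102.9501519535004)) [0.0059 0.6228 0.7823 0.0072]
```

Rising with about 7.5 N of weight on the tool, as expected. I continue.

```bash
python3 -m pendant '[[0,-0.0028,0,-0.0125,0],[0,-0.0032,0,-0.0125,0],[0,-0.0036,0,-0.0125,0],[0,-0.004,0,-0.0125,0],[0,-0.0024,0,-0.006,0],[0,0,0,0,0],[0,0,0,0,0],[0,0,0,0,0],[0,0,0,0,0]]'
python3 - <<'E'
from h import *
np.set_printoptions(precision=4,suppress=True)
o=bot.get_obs();print(o["eef_pos"],o["gripper_width"],o["grasp_force"],o["contact_force"],o["t"],delta([.4533,.0121,.2852]))
a,_=bot.read_camera("scene");b,d=bot.read_camera("side")
cv2.imwrite("pics/end.png",np.vstack([cv2.resize(a[100:300,120:420],(600,300)),cv2.resize(b[100:300,220:520],(600,300))]))
r=bot.pinpoint("handle_grip","side")
if r: print(r[0]["score"],px2w("side",r[0]["at"],d))
E
```

```text
t: 10.13
eef_pos: [0.4579, -0.0095, 0.3912]
tool_rot: [0.006, 0.623, 0.782, 0.007]
contact_force: [24.2, 4.6, -7.5]
gripper_width: 0.103
grasp_force: 79.3
[ 0.4579 -0.0095  0.3912] 0.10272295527654254 79.31464076042175 [24.1783  4.5767 -7.5427] 10.1333 (array([ 0.0221, -0.0017,  0.1059]), np.float64(102.97189247088211))
0.53 [ 0.4539 -0.0194  0.2393]
```

View pics/end.png

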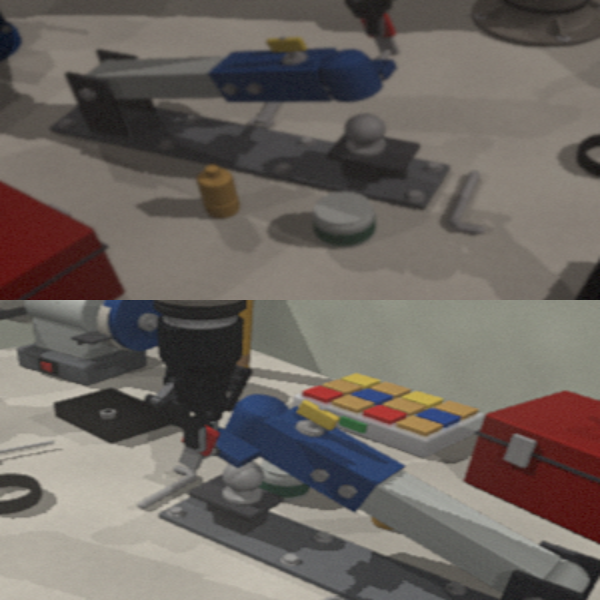

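The coupler is raised well clear of the ball (scene crop: coupler at (350,75), ball at (365,130)). The handle is still in the gripper and rose about 106 mm, a gap of about 52 mm. The bench items are undisturbed.

```bash
python3 -m pendant '[[0,0,0,0,0],[0,0,0,0,0],[0,0,0,0,0],[0,0,0,0,0]]'; python3 -c "
from station import bot
print(bot.hand_in())"
```

```text
t: 10.62
eef_pos: [0.4579, -0.0095, 0.3911]
tool_rot: [0.006, 0.623, 0.782, 0.007]
contact_force: [24.1, 4.3, -9.7]
gripper_width: 0.105
grasp_force: 79.3
the job is handed in; nothing more can be done
None
```

The job is handed in: the wing lock is open, the latch was pulled to its stop, and the drawbar is held still in the gripper about 52 mm above the ball by my estimate; the hand-in returned no verdict.

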